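# Put the joinery tools back on their own shadows

### The job

After the lesson the tools were put back wrongly on the shadow board, and the marking gauge was left lying on the bench. Put every tool back on the panel of its own colour, lying flat and square over its own white shadow (either end may point either way), so that no tool is on another's panel; set them down rather than dropping them, and do not knock over the glue bottle.

Things in the scene. Friction and masses are not known exactly. Their poses are not given: they have to be found in the camera images.
- plane: Block plane, steel with a red lever cap and a red front knob; 160 long (its x), 50 wide (y), about 60 high in all. Origin: centre of its flat sole, z up. Its two parallel cheeks are 50 apart across y and 30 high for 50 either side of the middle: grip there, at the origin, across y. About 0.6 kg.
- block: Sanding block of brown cork with a green top; 110 long (x), 60 wide (y), 42 high. The cork, with flat sides 60 apart across y, is the lower 30. Origin: centre of its underside, z up. About 0.14 kg.
- level: Small spirit level lying on its broad side, blue with three yellow vials; 200 long (x), 45 wide (y), 20 thick. Origin: centre of its underside, z up. Grip it across y at its middle. About 0.24 kg.
- gauge: Wooden marking gauge with yellow ends and thumbscrew: a dark upright stock 30 by 58 by 48 (x, y, z) at the middle of a pale beam 200 long (x), 20 square, its centre 24 above the underside. Thumbscrew to 61 above the underside. Origin: centre of the stock's underside, z up; it rests on the stock alone. Grip the stock across y (58). About 0.16 kg. Starts on the bench beside the board.
- plane_panel: Red panel with a white plane shadow (160 by 50, centred on the origin, length along x): the place of the plane. A fixed panel 218 (x) by 108 (y), 6 thick. Origin: centre of its underside; its top is 6 above that and 10 above the bench, and the frame around is no higher. At the start the plane, block and level lie on the red, green and blue panels, at most one of them on its own.
- block_panel: Green panel with a white rectangular shadow (110 by 60): the place of the sanding block. Size, origin and axes as the red panel. The four panels lie flat in a low frame, two by two, long sides parallel, centres 112 apart across the long sides and 222 end to end; which panel lies where varies.
- level_panel: Blue panel with a long white shadow (200 by 45 along x): the place of the spirit level. Size, origin and axes as the red panel.
- gauge_panel: Yellow panel with a white cross-shaped shadow (beam 200 by 20 along x, stock 30 by 58): the place of the marking gauge. Free at the start. Size, origin and axes as the red panel.
- glue: White glue bottle with a red cap, 64 in diameter and 170 high, standing on the bench beyond the board. Not to be knocked over. Origin: centre of its underside, z up.

How it is judged:
By the outcome, as a careful person would: the job done as asked, in the order asked, and still so for the second after the job is handed in, with the robot touching nothing.
It also fails if it takes over 104 s, if anything falls off the work surface, if the arm or the gripper's body presses on something with over 40 N, if the wrist force passes 120 N, or if a joint passes its speed limit or range.

### The arm

A 6-joint arm with a two-finger parallel gripper is mounted at the origin on the work surface. World frame = base frame: x ahead of the robot, y to its left, z up, the work surface at z = 0. Lengths are in m, angles in rad, forces in N, time in s.
With the tool pointing down it reaches from about 0.25 to 0.775 m from the base axis. Payload 4 kg.
Tool frame: the origin (TCP) lies between the finger pads; the fingertips stand 14 mm ahead of it and the grasp point (between the pads) lies 5 mm behind it (tip_reach is the distance from the TCP to the fingertips, in m); z points along the fingers, y is the line along which they close (so a half turn about z gives the same grasp; the last joint's range is limited). The gripper opens to 94 mm and grips with 3 to 60 N. Pads are 16 mm wide; open, the fingers measure 119 mm over their backs; the gripper's body (75 mm by 177 mm) begins 78 mm behind the grasp point.
Start: joints at [-1.262, 0.087, 1.371, -0, 1.684, -0.103], TCP at [0.22, -0.504, 0.22] pointing down, gripper open.
Joint ranges: [-3.1, 3.1], [-0.76, 2.03], [0.27, 2.55], [-1.08, 4.22], [0.17, 2.65], [-2.57, 2.57]. Speed limits (rad/s): [2.79, 2.79, 3.14, 3.14, 3.14, 3.14].

### API

Orientations are given as [roll, pitch, yaw] about the fixed x, y, z axes, in that order (R = Rz(yaw) Ry(pitch) Rx(roll)).
In Python, from bench import * gives the robot as it stands. The module is installed in compiled form; this text tells all that it offers.
- The arm moves only by the tool servo_tool, never from a script. Its argument "targets" is a list of rows, each a list of 4 numbers: the shift along the tool's x, y, z in cm, then the turn about the tool's z in degrees. A call has 1 to 8 rows; each row is the pose to reach, as a shift and turn from the pose commanded when the call began, along the tool's axes at that moment; what a row does not reach only later rows make up. A row lasts 1/8 s, in which the tool goes at most 62.5 mm and 10.7 degrees, less where a joint would pass 70% of its speed; a pose out of reach is approached as far as the arm can. A call with a gripper value outside its range is refused whole. "claw" is the closure in counts, from 0 (fully open) to 255 (shut), set as the call begins (left out, the last holds). The fingers move at their own pace and stop on an object; the grip force is fixed at half the most. Time passes only in rows, so rows that repeat a pose let the fingers close. It gives the time, the measured TCP pose, the force, the opening and the grip force at its end, in the units of the state.
- get_obs(): the state, without advancing time (a new reading comes with each control period).
- snapshot(name): name is "side" or "top" or "wrist"; returns the picture (480x640x3 uint8, blue, green, red); there is no depth.
- camera_model(name): a dict with "camera_matrix" (3x3 intrinsics, pixels), "k1" (the pictures are not rectified: a ray, as slopes to the right and down, at radius r is drawn at 1 + k1 r^2 times it, then the intrinsics apply), "camera_from_world" (4x4, takes a point from world to camera coordinates). Camera axes: x right, y up, looking along -z (the intrinsics and any distortion apply to the point x, -y, -z); pixel columns grow to the right and rows downward; lengths in m; the calibration is good to about 2 mm. A picture is of the moment at which its call begins: read the wrist's pose just before it. camera_model takes no time and is no camera call; for the wrist camera it gives the pose at the moment of the call.
- close_job(): hands the job in; it is judged then, once.
The state is a dict: "time": time; "joint_positions": joint angles; "qvel": joint speeds; "joint_torque": joint torques, N m; "tool_pos": TCP position; "ee_rot": TCP orientation; "wrist_force": force on the tool from outside, world axes, zero at the start; "wrist_torque": the same for the moment, N m; "width": finger opening in m; "finger_force": force on a finger pad.
Only numpy, scipy, OpenCV 4.12 (cv2) and the standard library are available. Lean on these libraries where they do the work, as an engineer would, in place of code of your own. Each camera call takes 0.05 s, during which the arm holds its last target. There are 200 camera calls.

## Working session

There is one attempt and no reset: what is moved stays moved. The work goes in short steps, Python scripts to look and compute and a tool call to move; the robot and the scene stay as the last step left them, time stands still between calls to the robot, and variables do not carry over. Pictures are saved under pics/ and viewed, at most 14 in all, crops included, and the job is handed in when it is done.

Besides the shell and the picture viewer there is one more tool, called after "Call:" in YAML: its name, and indented under it one key for each argument. servo_tool: Moves the arm, as the interface text tells. Its arguments: {"type":"object","properties":{"targets":{"type":"array"},"claw":{"type":"number"}},"required":["targets"]}

```bash
mkdir -p pics
cat > h.py <<'E'
from bench import *
import numpy as np, cv2
def ray(m,px):
    K=np.array(m["camera_matrix"],float);T=np.array(m["camera_from_world"],float)
    px=np.atleast_2d(np.asarray(px,float))
    d=np.array([m["k1"],0,0,0,0],float)
    u=cv2.undistortPoints(px.reshape(-1,1,2),K,d).reshape(-1,2)
    D=np.c_[u[:,0],-u[:,1],-np.ones(len(u))]@T[:3,:3]
    return -T[:3,:3].T@T[:3,3],D
def onz(m,px,z):
    o,D=ray(m,px); return o+D*((z-o[2])/D[:,2])[:,None]
def proj(m,P):
    T=np.array(m["camera_from_world"],float);P=np.atleast_2d(P)@T[:3,:3].T+T[:3,3]
    s=np.c_[P[:,0]/-P[:,2],-P[:,1]/-P[:,2]];r2=(s**2).sum(1,keepdims=True);s=s*(1+m["k1"]*r2)
    K=np.array(m["camera_matrix"]);return s@K[:2,:2].T+K[:2,2]
def tri(m1,p1,m2,p2):
    o1,d1=ray(m1,p1);o2,d2=ray(m2,p2);A=np.c_[d1[0],-d2[0]]
    t=np.linalg.lstsq(A,o2-o1,rcond=None)[0];a=o1+t[0]*d1[0];b=o2+t[1]*d2[0]
    return (a+b)/2,np.linalg.norm(a-b)
E
python3 - <<'E'
from h import *
o=get_obs();print({k:np.round(v,3) for k,v in o.items()})
for n in("top","side","wrist"):
    m=camera_model(n);i=snapshot(n);cv2.imwrite(f"pics/{n}0.png",i)
    T=np.array(m["camera_from_world"]);print(n,np.round(m["camera_matrix"],1).tolist(),m["k1"],np.round(-T[:3,:3].T@T[:3,3],3),np.round(T[:3,:3],2).tolist())
E
```

```text
{'time': np.float64(0.0), 'joint_positions': array([-1.262,  0.088,  1.372,  0.   ,  1.684, -0.103]), 'qvel': array([ 0.001,  0.   ,  0.   ,  0.   , -0.   , -0.   ]), 'joint_torque': array([ 1.0000e-03, -3.4019e+01, -3.0242e+01,  7.2000e-02,  3.3000e-02,
       -0.0000e+00]), 'tool_pos': array([ 0.22 , -0.504,  0.218]), 'ee_rot': array([-3.139, -0.   ,  0.412]), 'wrist_force': array([0.115, 0.811, 0.291]), 'wrist_torque': array([-0.036, -0.001,  0.016]), 'finger_force': np.float64(0.0), 'width': np.float64(0.094)}
top [[490.4, 0.0, 315.1], [0.0, 490.4, 240.2], [0.0, 0.0, 1.0]] 0.033737355541737124 [0.479 0.097 1.024] [[-0.01, -1.0, -0.0], [0.99, -0.01, 0.13], [-0.13, 0.0, 0.99]]
side [[477.3, 0.0, 321.3], [0.0, 477.3, 230.8], [0.0, 0.0, 1.0]] -0.04206907083331614 [ 0.477 -0.511  0.486] [[0.99, -0.17, 0.0], [0.1, 0.57, 0.82], [-0.14, -0.8, 0.58]]
wrist [[349.7, 0.0, 324.4], [0.0, 349.7, 241.4], [0.0, 0.0, 1.0]] -0.06971907492937178 [ 0.295 -0.471  0.383] [[0.4, -0.92, -0.0], [0.88, 0.38, -0.28], [0.26, 0.11, 0.96]]
```

View pics/top0.png

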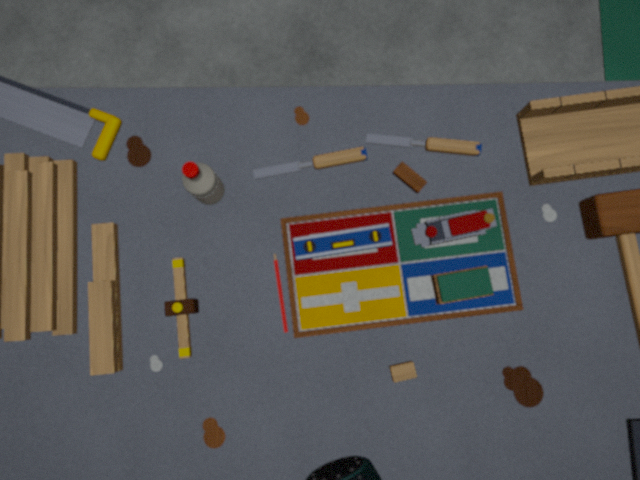

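View pics/side0.png

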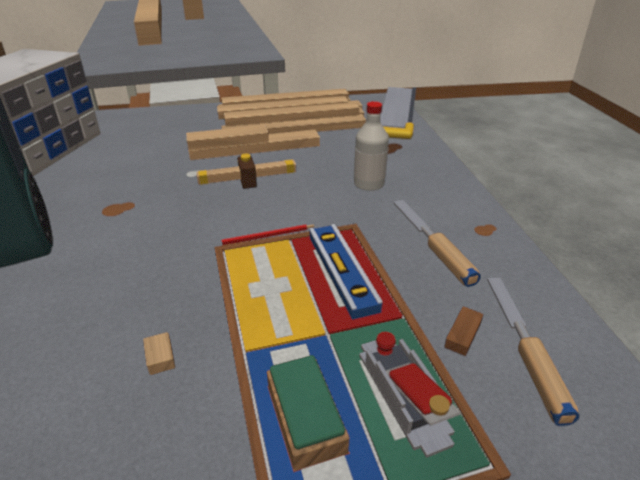

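The top view shows:
- Level on red (345,243)
- Plane on green (452,230)
- Block on blue (465,286)
- Yellow panel free (350,298)
- Gauge on the bench (180,307)
- Glue bottle at (203,182)

The side view agrees. I'll measure from these two pictures first.

```bash
cat >> h.py <<'E'
R={"red":[((0,130,60),(8,255,255)),((172,130,60),(180,255,255))],"yellow":[((18,140,90),(32,255,255))],
"green":[((60,80,30),(90,255,255))],"blue":[((100,120,50),(125,255,255))]}
def comps(img,c,amin):
    h=cv2.cvtColor(img,cv2.COLOR_BGR2HSV);k=0
    for a,b in R[c]: k=k|cv2.inRange(h,a,b)
    cs=cv2.findContours(k,cv2.RETR_EXTERNAL,cv2.CHAIN_APPROX_NONE)[0]
    return sorted([x[:,0,:] for x in cs if cv2.contourArea(x)>amin],key=lambda x:-cv2.contourArea(x))
def rect(P):
    (c,s,a)=cv2.minAreaRect((np.asarray(P)[:,:2]*1000).astype(np.float32))
    if s[0]<s[1]: s=s[::-1];a+=90
    return np.round(c,1),np.round(s,1),round((a+90)%180-90,2)
E
python3 - <<'E'
from h import *
for n in("top","side"):
    i=cv2.imread(f"pics/{n}0.png");m=camera_model(n)
    for c in R:
        for k in comps(i,c,25)[:6]:
            x,y,w,h=cv2.boundingRect(k);ctr=k.mean(0)
            print(n,c,int(cv2.contourArea(k)),(x,y,w,h),*[(z,)+rect(onz(m,k,z)) for z in (.01,.03,.052)[:3 if n=="top" else 1]])
E
```

```text
top red 2211 (290, 213, 108, 61) (0.01, array([605. ,  38.6]), array([214.2, 104. ]), -83.71) (0.03, array([602.5,  39.8]), array([209.9, 102. ]), -83.71) (0.052, array([599.8,  41. ]), array([205.3,  99.7]), -83.71)
top red 575 (448, 211, 42, 25) (0.01, array([ 644.1, -224.6]), array([82.7, 36.2]), -77.02) (0.03, array([ 640.8, -218.3]), array([81.1, 35.5]), -77.02) (0.052, array([ 637.2, -211.3]), array([79.3, 34.7]), -77.02)
top red 199 (182, 162, 17, 17) (0.01, array([764.7, 359.7]), array([35.1, 33.8]), 0.96) (0.03, array([759.1, 354.5]), array([34.4, 33.1]), 0.96) (0.052, array([752.9, 348.8]), array([33.6, 32.4]), 0.96)
top red 181 (274, 260, 14, 72) (0.01, array([498.4, 169.1]), array([146.8,   7.5]), 8.24) (0.03, array([498. , 167.6]), array([143.9,   7.3]), 8.24) (0.052, array([497.6, 166.1]), array([140.7,   7.1]), 8.24)
top red 89 (426, 226, 11, 12) (0.01, array([ 626.9, -145.6]), array([23.4, 20.8]), -2.33) (0.03, array([ 623.9, -140.9]), array([22.9, 20.4]), -2.33) (0.052, array([ 620.8, -135.6]), array([22.4, 19.9]), -2.33)
top yellow 5262 (296, 265, 110, 64) (0.01, ar
[... 3919 characters left out ...]
7, -175.2]), array([113.5,  57.7]), -80.89)
side green 56 (8, 195, 32, 49) (0.01, array([ 67.3, 282.6]), array([191.3,  29.2]), -60.05)
side blue 5048 (247, 336, 136, 144) (0.01, array([ 516.5, -189.8]), array([199.2, 105.8]), -83.54)
side blue 1254 (311, 226, 70, 92) (0.01, array([607.5,  53. ]), array([220.5,  47.1]), -81.7)
side blue 479 (13, 113, 27, 32) (0.01, array([-70.1, 723.2]), array([209. ,  50.7]), -66.71)
side blue 394 (45, 68, 24, 29) (0.01, array([ -98.2, 1105.3]), array([299. ,  57.7]), -71.34)
side blue 375 (44, 129, 23, 30) (0.01, array([ 30.8, 612.3]), array([167. ,  41.8]), -69.45)
side blue 312 (72, 86, 20, 27) (0.01, array([ 22. , 919.9]), array([226.8,  45.3]), -73.57)
```

```bash
cat >> h.py <<'E'
def go(x,y,z,yaw,o=None):  # metres, deg -> tool shift cm, turn deg
    from scipy.spatial.transform import Rotation as Ro
    o=o or get_obs();r=Ro.from_euler("xyz",o["ee_rot"]);yw=np.degrees(o["ee_rot"][2])
    s=Ro.from_euler("xyz",[np.pi,0,o["ee_rot"][2]]).inv().apply(np.array([x,y,z])-o["tool_pos"])*100
    return np.round(s,2),round((yw-yaw+180)%360-180,1)
E
python3 -c "
from h import *
print(go(.56,-.10,.25,96.35))"
```

```text
(array([ 47.31, -23.38,  -3.14]), np.float64(-72.8))
```

Call:
servo_tool:
  targets:
    - [47.3, -23.4, -3.2, -72.8]
    - [47.3, -23.4, -3.2, -72.8]
    - [47.3, -23.4, -3.2, -72.8]
    - [47.3, -23.4, -3.2, -72.8]
    - [47.3, -23.4, -3.2, -72.8]
    - [47.3, -23.4, -3.2, -72.8]
    - [47.3, -23.4, -3.2, -72.8]
    - [47.3, -23.4, -3.2, -72.8]

```text
time: 1.15
tool_pos: [0.5424, -0.1204, 0.2496]
ee_rot: [-3.141, 0.0, 1.683]
wrist_force: [1.1, -0.6, 0.1]
width: 0.0941
finger_force: 0.0
```

Call:
servo_tool:
  targets:
    - [0, 0, 0, 0]
    - [0, 0, 0, 0]

```text
time: 1.4
tool_pos: [0.5411, -0.1223, 0.2492]
ee_rot: [-3.14, 0.0, 1.683]
wrist_force: [0.2, -0.9, -0.1]
width: 0.0942
finger_force: 0.0
```

Run:
```python
from h import *
o=get_obs();print(o["tool_pos"],o["ee_rot"]);m=camera_model("wrist");i=snapshot("wrist");cv2.imwrite("pics/w1.png",i);np.save("w1.npy",m)
for c in R:
    for k in comps(i,c,60)[:7]:
        print(c,int(cv2.contourArea(k)),cv2.boundingRect(k),*[(z,)+rect(onz(m,k,z)) for z in (.01,.03,.052)])
```

```text
[ 0.54114553 -0.12226893  0.24916197] [-3.14012735e+00  1.98271463e-04  1.68286448e+00]
red 8392 (348, 0, 105, 177) (0.01, array([606.1,  19.6]), array([184.2, 107.4]), -83.62) (0.03, array([602.4,  16.6]), array([175.1, 102.1]), -83.62) (0.052, array([598.4,  13.3]), array([165.1,  96.2]), -83.62)
red 1764 (381, 272, 36, 70) (0.01, array([ 650.1, -235.5]), array([97.6, 40.9]), -76.17) (0.03, array([ 644.2, -225.9]), array([92.8, 38.8]), -76.17) (0.052, array([ 637.8, -215.3]), array([87.5, 36.6]), -76.17)
red 355 (385, 230, 22, 23) (0.01, array([ 630.5, -148.3]), array([28. , 25.5]), -80.8) (0.03, array([ 625.6, -143. ]), array([26.6, 24.2]), -80.8) (0.052, array([ 620.3, -137.2]), array([25.1, 22.9]), -80.8)
yellow 12370 (243, 0, 104, 177) (0.01, array([495.3,   6.3]), array([182.6, 107.5]), -83.62) (0.03, array([497.1,   4. ]), array([173.6, 102.2]), -83.62) (0.052, array([499.1,   1.4]), array([163.6,  96.3]), -83.62)
yellow 478 (522, 369, 23, 57) (0.01, array([ 875. , -360.3]), array([105.1,  33. ]), -76.03) (0.03, array([ 858. , -344.5]), array([99.9, 31.4]), -76.03) (0.052, ar
[... 1682 characters left out ...]
8.75) (0.052, array([ 670.4, -248.1]), array([25.1,  9.6]), -78.74)
blue 14035 (252, 181, 92, 165) (0.01, array([ 517.8, -197.1]), array([215.7, 107. ]), -83.67) (0.03, array([ 518.5, -189.4]), array([205. , 101.7]), -83.67) (0.052, array([ 519.3, -180.9]), array([193.2,  95.9]), -83.67)
blue 4633 (390, 0, 32, 168) (0.01, array([612.7,  25.1]), array([172.4,  33.1]), -81.42) (0.03, array([608.7,  21.8]), array([163.9,  31.5]), -81.42) (0.052, array([604.3,  18.2]), array([154.5,  29.7]), -81.42)
blue 114 (544, 137, 26, 11) (0.01, array([798.5,  -9.7]), array([31.4, 11.3]), 8.08) (0.03, array([785.3, -11.2]), array([29.8, 10.7]), 8.08) (0.052, array([770.7, -12.9]), array([28.1, 10.1]), 8.08)
```

View pics/w1.png

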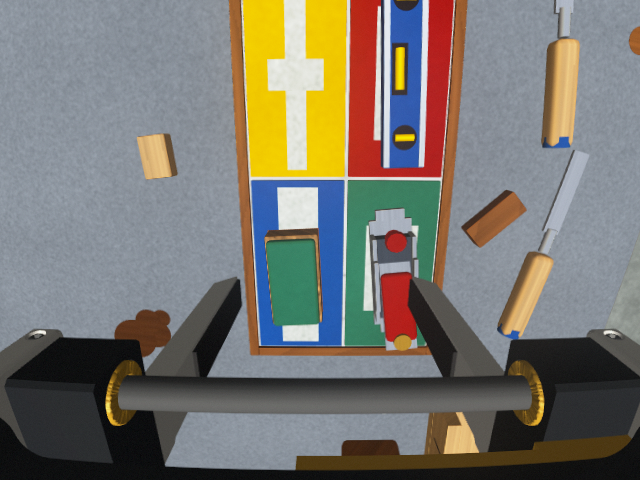

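The wrist view shows the yellow panel at (295,85), red at (400,85), blue at (298,262) and green at (392,262). The block's green top is at (292,282), the plane's knob at (396,241) and the level at (405,70). Panel poses agree with the top view within 3 mm. I'll park the block on the free yellow panel first. Next I triangulate heights from the side and top views and plan that grasp.

Run:
```python
from h import *
im={n:cv2.imread(f"pics/{n}0.png") for n in("top","side")};M={n:camera_model(n) for n in im}
def cen(n,c,box):
    for k in comps(im[n],c,20):
        x,y,w,h=cv2.boundingRect(k)
        if abs(x-box[0])<4 and abs(y-box[1])<4:
            # projective centre: diagonal intersection of quad
            q=cv2.boxPoints(cv2.minAreaRect(onz(M[n],k,.03)[:,:2].astype(np.float32)*1000))
            return proj(M[n],np.r_[q.mean(0)/1000,.03])[0]
for name,c,a,b in [("yellow panel","yellow",(296,265),(224,239)),("red panel","red",(290,213),(291,229)),("green panel","green",(394,200),(331,319)),("block top","green",(438,268),(270,356)),("vial","yellow",(333,240),(331,253)),("knob","red",(426,226),(377,332)),("cap","red",(448,211),(390,363)),("gauge end a","yellow",(179,346),(198,171)),("gauge end b","yellow",(172,259),(285,160)),("glue cap","red",(182,162),(367,101))]:
    p,e=tri(M["top"],cen("top",c,a),M["side"],cen("side",c,b));print(name,np.round(p*1000,1),round(e*1000,1))
print(go(.5147,-.198,.12,99.2),go(.5147,-.198,.028,99.2))
```

```text
yellow panel [493.3  25.9   6.9] 1.4
red panel [605.6  38.4   6.6] 0.4
green panel [ 630.  -182.8    5.2] 0.2
block top [ 515.  -199.2   44.1] 0.4
vial [600.2  39.8  30.6] 1.3
knob [ 622.1 -137.9   42.5] 0.1
cap [ 637.6 -211.5   51.4] 0.6
gauge end a [388.4 360.2  21.8] 1.4
gauge end b [565.8 378.2  21.5] 1.0
glue cap [722.1 320.5 161.2] 0.2
(array([-7.17, -3.43, 12.94]), np.float64(-2.9)) (array([-7.17, -3.43, 22.14]), np.float64(-2.9))
```

Call:
servo_tool:
  targets:
    - [-7.2, -3.4, 6, -2.9]
    - [-7.2, -3.4, 13, -2.9]
    - [-7.2, -3.4, 15, -2.9]
    - [-7.2, -3.4, 18, -2.9]
    - [-7.2, -3.4, 20, -2.9]
    - [-7.2, -3.4, 22.1, -2.9]
    - [-7.2, -3.4, 22.1, -2.9]
    - [-7.2, -3.4, 22.1, -2.9]

```text
time: 2.45
tool_pos: [0.5157, -0.1987, 0.0297]
ee_rot: [3.141, 0.001, 1.731]
wrist_force: [-0.1, 0.3, -0.9]
width: 0.0942
finger_force: 0.0
```

Call:
servo_tool:
  targets:
    - [0, 0, 0, 0]
    - [0, 0, 0, 0]
    - [0, 0, 0, 0]
    - [0, 0, 0, 0]
    - [0, 0, 0, 0]
    - [0, 0, 0, 0]
  claw: 255

```text
time: 3.2
tool_pos: [0.5154, -0.1976, 0.029]
ee_rot: [-3.141, 0.0, 1.733]
wrist_force: [-2.5, 0.3, 3.4]
width: 0.0601
finger_force: 30.0
```

Run:
```python
from h import *
o=get_obs();print(o["tool_pos"],np.degrees(o["ee_rot"]),go(.514,-.198,.13,99.2))
```

```text
[ 0.51536765 -0.19760916  0.0289732 ] [-1.79945922e+02  7.25531221e-03  9.93033694e+01] (array([ -0.02,  -0.14, -10.1 ]), np.float64(0.1))
```

Call:
servo_tool:
  targets:
    - [0, 0, -3, 0]
    - [0, 0, -6, 0]
    - [5, 0.3, -6, 0.5]
    - [11, 0.7, -6, 1.5]
    - [17, 1.1, -6, 2.5]
    - [22.3, 1.5, -6, 3]
    - [22.3, 1.5, -6, 3]
    - [22.3, 1.5, -5, 3]

```text
time: 4.2
tool_pos: [0.4953, 0.0249, 0.0788]
ee_rot: [3.139, 0.001, 1.681]
wrist_force: [0.6, 0.3, -2.0]
width: 0.0601
finger_force: 30.0
```

Call:
servo_tool:
  targets:
    - [0, 0, 1.5, 0]
    - [0, 0, 3, 0]
    - [0, 0, 4, 0]
    - [0, 0, 4.6, 0]
    - [0, 0, 5, 0]
    - [0, 0, 5, 0]
    - [0, 0, 5, 0]

```text
time: 5.08
tool_pos: [0.4949, 0.025, 0.0291]
ee_rot: [3.141, 0.0, 1.681]
wrist_force: [-0.9, 0.2, -1.2]
width: 0.0595
finger_force: 30.0
```

Run:
```python
from h import *
o=get_obs();print(o["tool_pos"],np.degrees(o["ee_rot"]),o["wrist_force"],o["width"])
```

```text
[0.49488844 0.02500596 0.02905661] [1.79940745e+02 1.10583721e-02 9.62989496e+01] [-0.85734345  0.17754238 -1.20784172] 0.059517236405492946
```

Call:
servo_tool:
  targets:
    - [0, 0, 0, 0]
    - [0, 0, 0, 0]
    - [0, 0, 0, 0]
    - [0, 0, -5, 0]
    - [0, 0, -10, 0]
    - [-4, 2.5, -15, 0]
    - [-9.2, 5.5, -20, 0]
    - [-9.2, 5.5, -22, 0]
  claw: 0

```text
time: 6.08
tool_pos: [0.5605, -0.0625, 0.2504]
ee_rot: [3.14, 0.001, 1.679]
wrist_force: [0.0, -0.1, 0.1]
width: 0.094
finger_force: 0.0
```

Call:
servo_tool:
  targets:
    - [0, 0, 0, 0]
    - [0, 0, 0, 0]

```text
time: 6.32
tool_pos: [0.5585, -0.0599, 0.2472]
ee_rot: [-3.139, -0.001, 1.681]
wrist_force: [-0.6, -0.3, -0.5]
width: 0.0936
finger_force: 0.0
```

```bash
cat >> h.py <<'E'
def look(name,cols,zs,amin=100):
    o=get_obs();print(o["time"],o["tool_pos"],np.degrees(o["ee_rot"])[2]);m=camera_model("wrist");i=snapshot("wrist");cv2.imwrite(f"pics/{name}.png",i)
    np.save(name+".npy",m)
    for c in cols:
        for k in comps(i,c,amin)[:6]: print(c,int(cv2.contourArea(k)),cv2.boundingRect(k),*[(z,)+rect(onz(m,k,z)) for z in zs])
    return m,i
E
python3 - <<'E'
from h import *
look("w2",R,(.01,.03,.052))
E
```

```text
6.325 [ 0.55847491 -0.05986141  0.24719259] 96.31357064352113
red 9654 (327, 26, 102, 202) (0.01, array([604.3,  36.3]), array([216.4, 106.8]), -83.6) (0.03, array([601.6,  35.6]), array([205.7, 101.5]), -83.6) (0.052, array([598.6,  34.7]), array([193.8,  95.6]), -83.6)
red 1644 (359, 320, 34, 59) (0.01, array([ 646. , -237.4]), array([91.3, 40.3]), -76.36) (0.03, array([ 641.2, -224.6]), array([86.8, 38.3]), -76.36) (0.052, array([ 635.9, -210.4]), array([81.8, 36.1]), -76.36)
red 338 (362, 280, 21, 23) (0.01, array([ 628.7, -153. ]), array([30.3, 25.2]), -81.86) (0.03, array([ 624.7, -144.3]), array([28.8, 23.9]), -81.86) (0.052, array([ 620.4, -134.8]), array([27.1, 22.5]), -81.86)
yellow 19167 (221, 25, 103, 203) (0.01, array([493.1,  24. ]), array([216.8, 107.1]), -83.44) (0.03, array([495.9,  23.8]), array([206. , 101.8]), -83.44) (0.052, array([499. ,  23.7]), array([194.1,  95.9]), -83.44)
yellow 445 (522, 369, 23, 57) (0.01, array([ 889.5, -296.3]), array([104.1,  32.8]), -76.19) (0.03, array([ 872.6, -280.5]), array([98.9, 31.2]), -76.19) (0.052, array([ 854. , -263.1]), a
[... 1218 characters left out ...]
3.52) (0.052, array([495.7,  22. ]), array([100.5,  51.7]), -83.52)
blue 6665 (234, 231, 90, 148) (0.01, array([ 517. , -191.5]), array([207.6, 107.5]), -83.71) (0.03, array([ 518.6, -180.9]), array([197.2, 102.1]), -83.71) (0.052, array([ 520.4, -169.3]), array([185.9,  96.3]), -83.71)
blue 5518 (364, 27, 32, 195) (0.01, array([608.8,  40. ]), array([208.3,  32.9]), -81.49) (0.03, array([605.9,  39. ]), array([198. ,  31.3]), -81.49) (0.052, array([602.6,  38. ]), array([186.6,  29.5]), -81.49)
blue 103 (518, 191, 25, 10) (0.01, array([798.1, -12.1]), array([30.5, 10.7]), 7.08) (0.03, array([785.8, -10.4]), array([28.9, 10.2]), 7.08) (0.052, array([772.2,  -8.6]), array([27.3,  9.6]), 7.08)
```

View pics/w2.png

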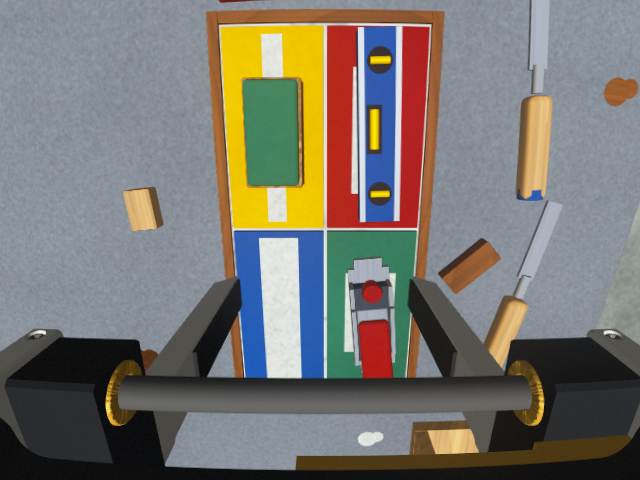

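Block is parked on yellow (272,132). The level at (380,125) lies 6 mm off and 2° askew on red, and blue is free.

Run:
```python
from h import *
print(go(.6055,.040,.026,98.5))
```

```text
(array([ 9.38,  5.81, 22.06]), np.float64(-2.2))
```

Call:
servo_tool:
  targets:
    - [5, 3, 5, -1]
    - [9.4, 5.8, 10, -2.2]
    - [9.4, 5.8, 15, -2.2]
    - [9.4, 5.8, 18, -2.2]
    - [9.4, 5.8, 20, -2.2]
    - [9.4, 5.8, 21.5, -2.2]
    - [9.4, 5.8, 22, -2.2]
    - [9.4, 5.8, 22, -2.2]

```text
time: 7.38
tool_pos: [0.6066, 0.0394, 0.0289]
ee_rot: [3.141, 0.0, 1.719]
wrist_force: [-0.3, -0.0, 0.2]
width: 0.0941
finger_force: 0.0
```

Call:
servo_tool:
  targets:
    - [0, 0, 0, 0]
    - [0, 0, 0, 0]
    - [0, 0, 0, 0]
    - [0, 0, 0, 0]
    - [0, 0, 0, 0]
    - [0, 0, 0, 0]
    - [0, 0, 0, 0]
  claw: 255

```text
time: 8.25
tool_pos: [0.6063, 0.0393, 0.0287]
ee_rot: [-3.141, 0.0, 1.719]
wrist_force: [-0.4, -0.5, 0.3]
width: 0.0447
finger_force: 30.0
```

Run:
```python
from h import *
o=get_obs();print(o["tool_pos"],np.degrees(o["ee_rot"]),go(.5172,-.196,.13,96.4))
```

```text
[0.60627906 0.03926403 0.02870457] [-1.79951229e+02  6.21581953e-03  9.84946392e+01] (array([-21.95, -12.29, -10.13]), np.float64(2.1))
```

Call:
servo_tool:
  targets:
    - [0, 0, -3, 0]
    - [0, 0, -7, 0]
    - [0, -4, -9, 0.5]
    - [-3, -9, -9, 1]
    - [-9, -12.3, -9, 1.5]
    - [-15, -12.3, -9, 2.1]
    - [-20, -12.3, -9, 2.1]
    - [-22, -12.3, -9, 2.1]

```text
time: 9.25
tool_pos: [0.5171, -0.1991, 0.118]
ee_rot: [-3.141, 0.0, 1.679]
wrist_force: [-0.1, 1.0, -3.0]
width: 0.0445
finger_force: 30.0
```

Call:
servo_tool:
  targets:
    - [0, 0, 0, 0]
    - [0, 0, 3, 0]
    - [0, 0, 5, 0]
    - [0, 0, 5, 0]

```text
time: 9.75
tool_pos: [0.5159, -0.1936, 0.0664]
ee_rot: [-3.137, -0.004, 1.685]
wrist_force: [-0.4, 0.7, -2.5]
width: 0.0449
finger_force: 30.0
```

Run:
```python
from h import *
o=get_obs();print(o["tool_pos"],np.degrees(o["ee_rot"]),o["wrist_force"],o["width"],go(.5172,-.1966,.0287,96.4))
```

```text
[ 0.51590389 -0.1935921   0.06640441] [-179.74737825   -0.21357303   96.52244425] [-0.41611405  0.74217082 -2.53374755] 0.044931382236469385 (array([-0.31,  0.09,  3.77]), np.float64(0.1))
```

Call:
servo_tool:
  targets:
    - [0, 0, 1, 0]
    - [0, 0, 2, 0]
    - [0, 0, 2.8, 0]
    - [0, 0, 2.8, 0]
    - [0, 0, 2.8, 0]

```text
time: 10.38
tool_pos: [0.5177, -0.1966, 0.041]
ee_rot: [3.141, 0.0, 1.682]
wrist_force: [0.9, 0.5, -1.7]
width: 0.0448
finger_force: 30.0
```

Run:
```python
from h import *
o=get_obs();print(o["tool_pos"],np.degrees(o["ee_rot"]),o["wrist_force"],o["width"],go(.5172,-.1966,.0287,96.4))
```

```text
[ 0.5176529  -0.19660867  0.04098346] [1.79976997e+02 2.00972394e-02 9.63850970e+01] [ 0.88875319  0.53765683 -1.66208255] 0.04477754727384505 (array([ 0.01, -0.04,  1.23]), np.float64(-0.0))
```

Call:
servo_tool:
  targets:
    - [0, 0, 0.6, 0]
    - [0, 0, 1.0, 0]
    - [0, 0, 1.2, 0]
    - [0, 0, 1.2, 0]
    - [0, 0, 1.2, 0]
    - [0, 0, 1.2, 0]

```text
time: 11.12
tool_pos: [0.5175, -0.1965, 0.0287]
ee_rot: [3.141, 0.0, 1.682]
wrist_force: [0.2, 0.7, -2.0]
width: 0.0447
finger_force: 30.0
```

Call:
servo_tool:
  targets:
    - [0, 0, 0, 0]
    - [0, 0, 0, 0]
    - [0, 0, 0, 0]
    - [0, 0, -4, 0]
    - [0, 0, -9, 0]
    - [-4, 4, -15, 0]
    - [-8.2, 7.5, -20, 0]
    - [-8.2, 7.5, -22, 0]
  claw: 0

```text
time: 12.12
tool_pos: [0.6021, -0.2709, 0.2499]
ee_rot: [3.141, 0.001, 1.682]
wrist_force: [1.0, 0.2, 0.1]
width: 0.0941
finger_force: 0.0
```

Call:
servo_tool:
  targets:
    - [0, 0, 0, 0]
    - [0, 0, 0, 0]
    - [0, 0, 0, 0]

```text
time: 12.5
tool_pos: [0.6001, -0.2687, 0.2466]
ee_rot: [-3.138, -0.002, 1.683]
wrist_force: [-0.1, 0.6, 0.2]
width: 0.0939
finger_force: 0.0
```

Run:
```python
from h import *
m,i=look("w3",["red","green","blue"],(.01,.03))
```

```text
12.5 [ 0.60010149 -0.26866175  0.2465853 ] 96.41527076946407
red 3089 (311, 0, 103, 33) (0.01, array([615.2, -57.5]), array([106.2,  31.3]), 7.01) (0.03, array([614., -64.]), array([100.9,  29.7]), 7.01)
red 2374 (347, 134, 41, 77) (0.01, array([ 642.9, -217.3]), array([85.2, 41. ]), -77.13) (0.03, array([ 640.3, -215.8]), array([80.9, 39. ]), -77.13)
red 437 (350, 81, 24, 25) (0.01, array([ 624.8, -133.5]), array([24.9, 24.6]), 6.79) (0.03, array([ 623.1, -136.2]), array([23.6, 23.4]), 6.79)
green 18891 (311, 36, 102, 200) (0.01, array([ 629. , -184.2]), array([215.6, 107.1]), -83.71) (0.03, array([ 627.1, -184.4]), array([204.9, 101.8]), -83.71)
blue 18705 (205, 37, 103, 199) (0.01, array([ 518.2, -196.7]), array([215.4, 107.2]), -83.59) (0.03, array([ 521.8, -196.2]), array([204.7, 101.8]), -83.59)
```

View pics/w3.png

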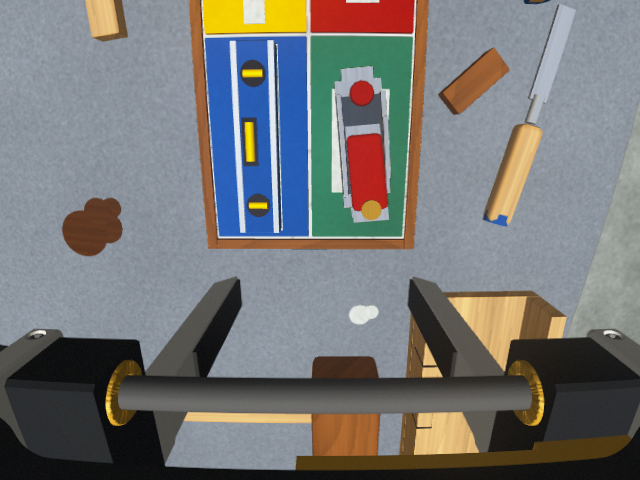

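Level lies centred on blue (252,138). The plane on green runs from (358,67) to (372,221), with its knob at (362,93) and brass at (372,210). I'll zoom in on it.

Run:
```python
import cv2
i=cv2.imread("pics/w3.png")[55:230,300:420];cv2.imwrite("pics/w3c.png",cv2.resize(i,None,fx=3.4,fy=3.4,interpolation=cv2.INTER_CUBIC))
```

```text
(no output)
```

View pics/w3c.png

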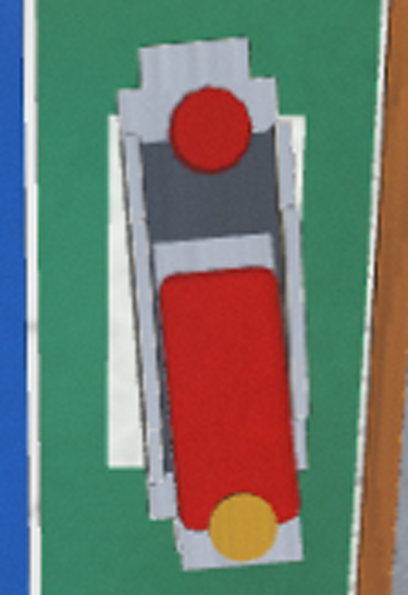

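Run:
```python
from h import *
m=np.load("w3.npy",allow_pickle=True).item()
f=lambda p:np.array(p,float)/3.4+[300,55]
for z in(.01,.014,.02):
    P=onz(m,f([(192.5,43),(243.5,565.5),(138,48),(247,38),(185,571),(302,560)]),z)[:,:2]*1000
    d=P[1]-P[0];print(z,P[:2].mean(0),np.hypot(*d),np.degrees(np.arctan2(d[1],d[0])))
P=onz(m,f([(118,90),(150,518),(273,78),(305,465)]),.04)*1000;print(P, np.degrees(np.arctan2(*(P[1]-P[0])[[1,0]])))
# level: white strips hull inside the blue panel
i=cv2.imread("pics/w3.png");h=cv2.cvtColor(i,cv2.COLOR_BGR2HSV);k=cv2.inRange(h,(0,0,150),(180,70,255));k[:,:218]=0;k[:,290:]=0;k[:39]=0;k[238:]=0
ps=np.argwhere(k)[:,::-1];cs=cv2.findContours(k,0,1)[0]
for c in cs:
    if cv2.contourArea(c)>60:print(cv2.boundingRect(c),rect(onz(m,c[:,0],.03)))
print(rect(onz(m,ps,.03)))
```

```text
0.01 [ 636.14077711 -190.66523371] 168.89785739769175 -76.31410097386957
0.014 [ 635.69314579 -190.63640388] 167.21589381422228 -76.3141009738695
0.02 [ 635.02169879 -190.59315913] 164.69294843901775 -76.31410097386953
[[ 594.41292693 -129.80389045   40.        ]
 [ 619.5246502  -254.46178778   40.        ]
 [ 638.841904   -121.21736996   40.        ]
 [ 665.73376105 -232.20734384   40.        ]] -78.61047581194275
(218, 228, 72, 10) (array([ 522.2, -299.6]), array([80.9, 10.6]), 1.61)
(230, 41, 15, 192) (array([ 498.9, -198.8]), array([197.6,   6.4]), -83.81)
(267, 40, 12, 193) (array([ 536.8, -194.4]), array([197.9,   6.7]), -83.81)
(array([ 510.9, -200.3]), array([203.7,  81.2]), -83.58)
```

Run:
```python
from h import *
print(go(.632,-.1905,.0265,102.7))
```

```text
(array([ 7.41,  4.04, 22.03]), np.float64(-6.3))
```

Call:
servo_tool:
  targets:
    - [5, 3, 3, -3]
    - [7.4, 4, 8, -6.3]
    - [7.4, 4, 12, -6.3]
    - [7.4, 4, 15, -6.3]
    - [7.4, 4, 18, -6.3]
    - [7.4, 4, 20, -6.3]
    - [7.4, 4, 21.5, -6.3]
    - [7.4, 4, 21.9, -6.3]

```text
time: 13.55
tool_pos: [0.6321, -0.1914, 0.0288]
ee_rot: [-3.14, -0.001, 1.792]
wrist_force: [0.3, -0.0, -0.3]
width: 0.094
finger_force: 0.0
```

Call:
servo_tool:
  targets:
    - [0, 0, 0, 0]
    - [0, 0, 0, 0]
    - [0, 0, 0, 0]
    - [0, 0, 0, 0]
    - [0, 0, 0, 0]
    - [0, 0, 0, 0]
    - [0, 0, 0, 0]
  claw: 255

```text
time: 14.42
tool_pos: [0.6323, -0.1918, 0.03]
ee_rot: [-3.141, 0.0, 1.792]
wrist_force: [-2.3, -0.6, 3.0]
width: 0.0497
finger_force: 29.9
```

Run:
```python
from h import *
o=get_obs();print(o["tool_pos"],np.degrees(o["ee_rot"]),go(.6043,.0364,.13,96.4))
m,i=look("w4",["red"],(.052,))
```

```text
[ 0.63229153 -0.19178475  0.03003217] [-1.79952673e+02  1.51867720e-02  1.02694212e+02] (array([ 22.88,   2.28, -10.  ]), np.float64(6.3))
14.425 [ 0.63229153 -0.19178475  0.03003217] 102.69421161063639
red 13517 (238, 0, 228, 76) (0.052, array([614.4, -68.8]), array([82.8, 27. ]), 6.56)
red 6886 (286, 285, 77, 94) (0.052, array([ 632.7, -196.5]), array([49.2, 36.4]), -77.35)
red 2351 (298, 178, 57, 57) (0.052, array([ 620.7, -137.8]), array([22.8, 22.8]), -32.76)
red 1984 (285, 414, 76, 35) (0.052, array([ 645.1, -253.3]), array([39.3, 23. ]), 12.35)
```

View pics/w4.png

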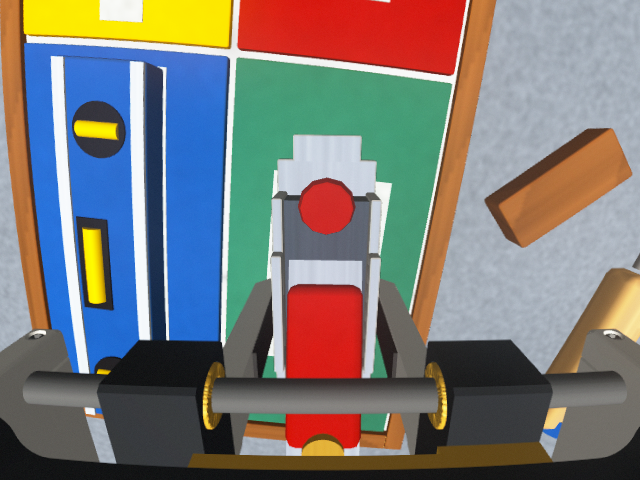

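Plane is gripped at 50 mm opening and aligned with the fingers (knob at (326,206)). Next I carry it to red.

Call:
servo_tool:
  targets:
    - [0, 0, -2, 0]
    - [0, 0, -5, 0]
    - [2, 0.2, -6, 0]
    - [7, 0.7, -6, 1.5]
    - [13, 1.3, -6, 3]
    - [18, 1.8, -6, 5]
    - [22, 2.2, -6, 6.3]
    - [22.8, 2.3, -6, 6.3]

```text
time: 15.48
tool_pos: [0.6032, 0.0404, 0.0888]
ee_rot: [-3.14, -0.002, 1.687]
wrist_force: [0.7, -0.5, -5.9]
width: 0.0497
finger_force: 29.9
```

Call:
servo_tool:
  targets:
    - [0, 0, 0, 0]
    - [0, 0, 2, 0]
    - [0, 0, 3.5, 0]
    - [0, 0, 4.5, 0]
    - [0, 0, 4.5, 0]
    - [0, 0, 4.5, 0]
    - [0, 0, 4.5, 0]

```text
time: 16.35
tool_pos: [0.6057, 0.0359, 0.0457]
ee_rot: [3.14, 0.0, 1.682]
wrist_force: [-0.4, -0.3, -5.0]
width: 0.0496
finger_force: 29.9
```

Run:
```python
from h import *
o=get_obs();print(o["tool_pos"],np.degrees(o["ee_rot"]),o["wrist_force"],o["width"],go(.604,.0351,.03,96.4))
```

```text
[0.60566558 0.03585103 0.04572502] [1.79894990e+02 2.23987406e-02 9.63949658e+01] [-0.37418633 -0.34149291 -5.01412175] 0.049647713616861204 (array([-0.06, -0.17,  1.57]), np.float64(-0.0))
```

Call:
servo_tool:
  targets:
    - [0, -0.1, 0.5, 0]
    - [0, -0.15, 1.0, 0]
    - [0, -0.15, 1.3, 0]
    - [0, -0.15, 1.5, 0]
    - [0, -0.15, 1.5, 0]
    - [0, -0.15, 1.5, 0]

```text
time: 17.1
tool_pos: [0.6033, 0.0358, 0.0301]
ee_rot: [-3.141, 0.0, 1.682]
wrist_force: [-2.3, -0.4, -2.1]
width: 0.0499
finger_force: 29.9
```

Call:
servo_tool:
  targets:
    - [0, 0, 0, 0]
    - [0, 0, 0, 0]
    - [0, 0, 0, 0]
    - [0, 0, -4, 0]
    - [0, 0, -8, 0]
    - [-5, -3, -14, 0]
    - [-10, -5, -20, 0]
    - [-11, -5, -22, 0]
  claw: 0

```text
time: 18.1
tool_pos: [0.5654, -0.0802, 0.2515]
ee_rot: [3.141, 0.001, 1.682]
wrist_force: [0.6, -0.7, -0.3]
width: 0.0939
finger_force: 0.0
```

Call:
servo_tool:
  targets:
    - [0, 0, 0, 0]
    - [0, 0, 0, 0]
    - [0, 0, 0, 0]

```text
time: 18.48
tool_pos: [0.5655, -0.0781, 0.2475]
ee_rot: [-3.138, -0.001, 1.684]
wrist_force: [0.4, 0.8, -1.2]
width: 0.0938
finger_force: 0.0
```

Run:
```python
from h import *
m,i=look("w5",["red","green","yellow"],(.01,.03,.052))
cv2.imwrite("pics/w5c.png",cv2.resize(i[10:250,200:450],None,fx=2.4,fy=2.4,interpolation=cv2.INTER_CUBIC))
```

```text
18.475 [ 0.56546443 -0.07814826  0.24748323] 96.4602725404481
red 19885 (323, 6, 104, 207) (0.01, array([604.6,  35.9]), array([217.1, 107.4]), -83.59) (0.03, array([602.2,  34.3]), array([206.3, 102.1]), -83.59) (0.052, array([599.6,  32.5]), array([194.4,  96.2]), -83.59)
green 13135 (323, 216, 91, 157) (0.01, array([ 629.4, -184.1]), array([216.6, 107.7]), -83.61) (0.03, array([ 625.8, -174.8]), array([205.9, 102.4]), -83.61) (0.052, array([ 621.8, -164.6]), array([194. ,  96.5]), -83.61)
green 5482 (238, 59, 55, 108) (0.01, array([489. ,  23.8]), array([112.8,  57.9]), -84.02) (0.03, array([492.3,  22.7]), array([107.2,  55.1]), -84.02) (0.052, array([496. ,  21.6]), array([101. ,  51.9]), -84.02)
yellow 19735 (216, 6, 104, 206) (0.01, array([493.5,  24.1]), array([216. , 107.4]), -83.62) (0.03, array([496.6,  23. ]), array([205.3, 102.1]), -83.62) (0.052, array([500.1,  21.9]), array([193.5,  96.2]), -83.62)
yellow 493 (522, 369, 23, 57) (0.01, array([ 896.5, -313.4]), array([104.2,  32.8]), -76.07) (0.03, array([ 879.7, -297.7]), array([99. , 31.1]), -76.07) (0.052, array([ 861
[... 187 characters left out ...]
]), -89.56) (0.052, array([ 318.3, -341.9]), array([94.6, 25.4]), -89.56)
yellow 280 (366, 163, 20, 20) (0.01, array([618.5, -25.9]), array([21.3, 21.2]), 52.67) (0.03, array([615.4, -24.5]), array([20.3, 20.2]), 52.67) (0.052, array([612. , -22.9]), array([19.1, 19. ]), 52.67)
yellow 215 (265, 292, 10, 33) (0.01, array([ 509.6, -209.5]), array([45.3, 10.4]), -84.0) (0.03, array([ 511.9, -198.9]), array([43. ,  9.9]), -84.0) (0.052, array([ 514.5, -187.3]), array([40.5,  9.3]), -84.0)
yellow 116 (509, 361, 16, 15) (0.01, array([ 856.7, -264.5]), array([25.2, 21.8]), -1.43) (0.03, array([ 841.8, -251.3]), array([23.9, 20.7]), -1.43) (0.052, array([ 825.3, -236.6]), array([22.6, 19.5]), -1.43)
```

View pics/w5c.png

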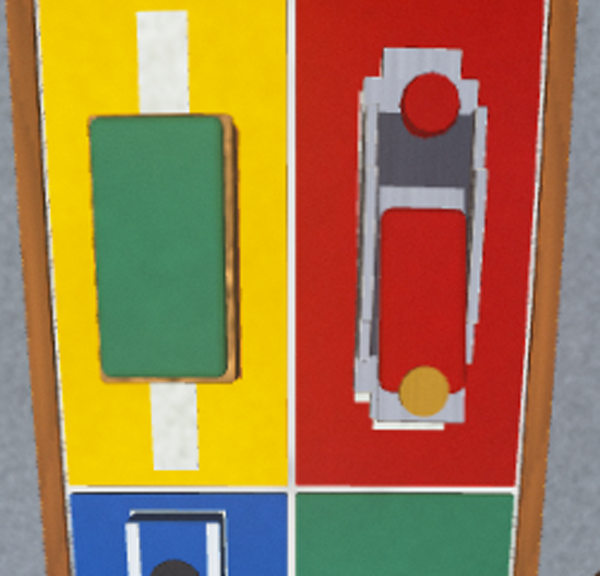

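Run:
```python
from h import *
i=cv2.imread("pics/w5.png")
cv2.imwrite("pics/w5d.png",cv2.resize(i[22:197,340:412],None,fx=3.4*2,fy=3.4,interpolation=cv2.INTER_CUBIC))
m=np.load("w5.npy",allow_pickle=True).item()
f=lambda p:np.array(p,float)/2.4+[200,10]
pts={"shadow rear":(408,430),"plane rear":(418,422),"plane front":(423,47),"shadow left fr":(358,95),"shadow left rear":(355,400)}
for k,p in pts.items(): print(k,[np.round(onz(m,f(p),z)[0]*1000,1)[:2] for z in(.01,.02,.03)])
e=np.array([np.cos(np.radians(-83.6)),np.sin(np.radians(-83.6))]);n=np.array([-e[1],e[0]])
c=np.array([604.6,35.9])
for k,p in pts.items(): print(k,[np.round(((onz(m,f(p),z)[0,:2]*1000-c)@e,(onz(m,f(p),z)[0,:2]*1000-c)@n),1) for z in(.01,.02,.03)])
```

```text
shadow rear [array([614.1, -45.2]), array([612.7, -44. ]), array([611.2, -42.8])]
plane rear [array([618.3, -40.9]), array([616.8, -39.8]), array([615.2, -38.7])]
plane front [array([596.9, 121.6]), array([595.9, 118.7]), array([594.9, 115.7])]
shadow left fr [array([571.2,  98.7]), array([570.9,  96.4]), array([570.5,  94. ])]
shadow left rear [array([587., -34.]), array([586.2, -33.1]), array([585.5, -32.2])]
shadow rear [array([81.7,  0.4]), array([80.3, -0.9]), array([79. , -2.2])]
plane rear [array([77.8,  5.1]), array([76.6,  3.7]), array([75.3,  2.3])]
plane front [array([-86.1,   1.9]), array([-83.2,   0.6]), array([-80.4,  -0.8])]
shadow left fr [array([-66.2, -26.1]), array([-63.8, -26.8]), array([-61.5, -27.4])]
shadow left rear [array([ 67.5, -25.3]), array([ 66.5, -25.9]), array([ 65.5, -26.6])]
```

View pics/w5d.png

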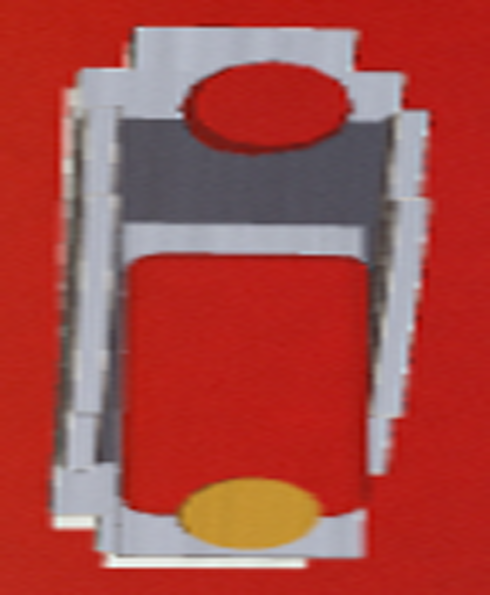

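Run:
```python
from h import *
m=np.load("w5.npy",allow_pickle=True).item()
e=np.array([np.cos(np.radians(-83.6)),np.sin(np.radians(-83.6))]);n=np.array([-e[1],e[0]]);c=np.array([604.6,35.9])
for r,a,b in((150,82,428),(200,81,432),(300,77,418),(400,73,403)):
    P=onz(m,[(340+a/6.8,22+r/3.4),(340+b/6.8,22+r/3.4)],.04)[:,:2]*1000-c
    print(np.round(P@e,1),np.round(P@n,1),(P@n).mean())
print(go(.6033,.0358,.0285,96.4))
```

```text
[-44.  -44.6] [-25.   25.3] 0.18888528201214427
[-30.3 -30.8] [-24.9  26.6] 0.8542118562280123
[-2.3 -2.7] [-24.9  25.9] 0.46575489433531914
[26.6 26.3] [-25.   25.1] 0.04236331638835367
(array([10.89,  5.04, 21.9 ]), np.float64(0.1))
```

Plane is square on red and centred across. The ends and the cheeks show it about 4 mm too far toward +y, so I'll regrip and shift it.

Call:
servo_tool:
  targets:
    - [5, 3, 5, 0]
    - [10.9, 5, 10, 0]
    - [10.9, 5, 15, 0]
    - [10.9, 5, 18, 0]
    - [10.9, 5, 20, 0]
    - [10.9, 5, 21.5, 0]
    - [10.9, 5, 21.8, 0]
    - [10.9, 5, 21.8, 0]

```text
time: 19.52
tool_pos: [0.6041, 0.0348, 0.0324]
ee_rot: [3.14, 0.0, 1.682]
wrist_force: [0.1, 0.7, 0.1]
width: 0.0938
finger_force: 0.0
```

Call:
servo_tool:
  targets:
    - [0, 0, 0, 0]
    - [0, 0, 0, 0]
    - [0, 0, 0, 0]
    - [0, 0, 0, 0]
    - [0, 0, 0, 0]
    - [0, 0, 0, 0]
  claw: 255

```text
time: 20.27
tool_pos: [0.6035, 0.0347, 0.0318]
ee_rot: [-3.141, 0.0, 1.682]
wrist_force: [0.1, -0.1, -0.1]
width: 0.0499
finger_force: 29.9
```

Call:
servo_tool:
  targets:
    - [0, 0, -0.8, 0]
    - [0, 0, -0.8, 0]
    - [-0.4, 0, -0.8, 0]
    - [-0.4, 0, -0.8, 0]
    - [-0.4, 0, -0.3, 0]
    - [-0.4, 0, 0, 0]
    - [-0.4, 0, 0, 0]
    - [-0.4, 0, 0, 0]

```text
time: 21.28
tool_pos: [0.6038, 0.0308, 0.0318]
ee_rot: [-3.141, 0.0, 1.682]
wrist_force: [-0.9, 0.1, -2.5]
width: 0.0496
finger_force: 29.9
```

Run:
```python
from h import *
o=get_obs();print(o["tool_pos"],np.degrees(o["ee_rot"]),o["wrist_force"],o["width"])
```

```text
[0.60378869 0.03078216 0.03178831] [-1.79968046e+02  6.15259722e-03  9.63978082e+01] [-0.85071175  0.08397115 -2.51672139] 0.049590825326542694
```

Call:
servo_tool:
  targets:
    - [0, 0, 0, 0]
    - [0, 0, 0, 0]
    - [0, 0, 0, 0]
    - [0, 0, -4, 0]
    - [0, 0, -8, 0]
    - [-5, -2, -14, 0]
    - [-7.5, -4, -20, 0]
    - [-7.5, -4, -22, 0]
  claw: 0

```text
time: 22.28
tool_pos: [0.5726, -0.0498, 0.2552]
ee_rot: [3.138, 0.002, 1.681]
wrist_force: [0.3, 0.6, -0.1]
width: 0.094
finger_force: 0.0
```

Call:
servo_tool:
  targets:
    - [0, 0, 0, 0]
    - [0, 0, 0, 0]
    - [0, 0, 0, 0]

```text
time: 22.65
tool_pos: [0.572, -0.0475, 0.2491]
ee_rot: [-3.137, -0.001, 1.683]
wrist_force: [-0.2, -0.5, 0.4]
width: 0.0938
finger_force: 0.0
```

Run:
```python
from h import *
m,i=look("w6",["red","green","yellow"],(.01,.052),600)
cv2.imwrite("pics/w6d.png",cv2.resize(i[40:220,330:410],None,fx=6.8,fy=3.3,interpolation=cv2.INTER_CUBIC))
```

```text
22.65 [ 0.57198109 -0.04753453  0.24912256] 96.43739175696273
red 18731 (314, 37, 102, 200) (0.01, array([604.5,  35.9]), array([217. , 107.3]), -83.56) (0.052, array([600.2,  35.7]), array([194.5,  96.2]), -83.56)
red 1189 (206, 0, 144, 14) (0.01, array([497.9, 165. ]), array([149.2,   9.9]), 8.23) (0.052, array([504.7, 151.4]), array([133.7,   8.9]), 8.23)
green 11321 (315, 239, 89, 140) (0.01, array([ 627.8, -174.4]), array([198.7, 107. ]), -83.49) (0.052, array([ 621.1, -152.8]), array([178. ,  95.9]), -83.49)
green 5093 (230, 92, 55, 103) (0.01, array([488.3,  20.8]), array([111.9,  57.9]), -83.9) (0.052, array([496.1,  22.1]), array([100.3,  51.9]), -83.9)
yellow 18604 (209, 37, 103, 199) (0.01, array([493.5,  24.1]), array([216. , 107.6]), -83.55) (0.052, array([500.8,  25.1]), array([193.5,  96.4]), -83.56)
```

View pics/w6d.png

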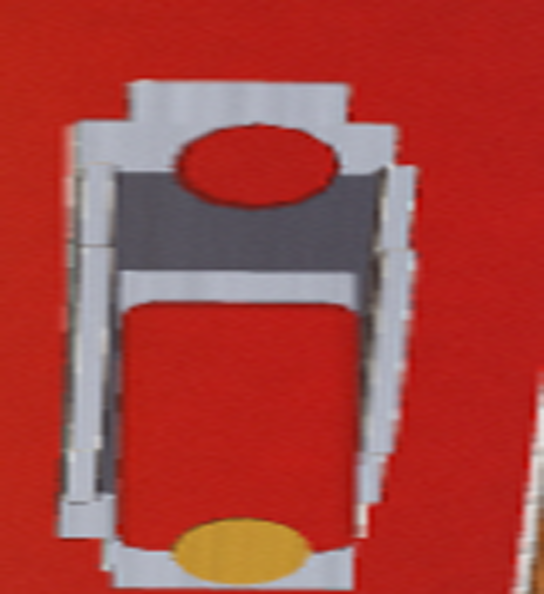

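Run:
```python
from h import *
m=np.load("w6.npy",allow_pickle=True).item()
e=np.array([np.cos(np.radians(-83.6)),np.sin(np.radians(-83.6))]);n=np.array([-e[1],e[0]]);c=np.array([604.5,35.9])
for z in(.01,.02,.03):
    P=onz(m,[(330+238/6.8,40+82/3.3),(330+232/6.8,40+589/3.3)],z)[:,:2]*1000-c;print(z,P@e,(P@e).mean())
for z,r in((.04,163),(.04,503),(.03,121)):print(r,(onz(m,[(330+90/6.8,40+r/3.3)],z)[:,:2]*1000-c)@e)
print(go(.4952,.0225,.0265,96.2))
```

```text
0.01 [-81.03568031  86.98039025] 2.972354970153539
0.02 [-79.08561955  84.77324747] 2.8438139599325822
0.03 [-77.13555879  82.56610469] 2.7152729497116255
163 [-51.98827147]
503 [51.82708771]
121 [-65.6632367]
(array([ 7.82, -6.85, 22.28]), np.float64(0.2))
```

Plane is now centred: cheeks run −52 to +52 mm about the panel centre. Next, the block goes to green.

Call:
servo_tool:
  targets:
    - [5, -4, 3, 0]
    - [7.8, -6.8, 8, 0]
    - [7.8, -6.8, 13, 0]
    - [7.8, -6.8, 17, 0]
    - [7.8, -6.8, 20, 0]
    - [7.8, -6.8, 21.8, 0]
    - [7.8, -6.8, 22.2, 0]
    - [7.8, -6.8, 22.2, 0]

```text
time: 23.7
tool_pos: [0.4962, 0.0219, 0.0295]
ee_rot: [-3.141, -0.0, 1.683]
wrist_force: [0.2, -0.8, -0.3]
width: 0.0937
finger_force: 0.0
```

Call:
servo_tool:
  targets:
    - [0, 0, 0, 0]
    - [0, 0, 0, 0]
    - [0, 0, 0, 0]
    - [0, 0, 0, 0]
    - [0, 0, 0, 0]
    - [0, 0, 0, 0]
  claw: 255

```text
time: 24.45
tool_pos: [0.4962, 0.0216, 0.03]
ee_rot: [-3.141, 0.0, 1.682]
wrist_force: [-2.3, -1.4, 3.6]
width: 0.0601
finger_force: 30.0
```

Run:
```python
from h import *
o=get_obs();p=o["tool_pos"];print(p,np.degrees(o["ee_rot"]),go(.6284,p[1]-.2065,.1,96.4))
```

```text
[0.49624644 0.02163813 0.03003227] [-1.79980390e+02  1.42749155e-02  9.63946891e+01] (array([-21.99,  10.83,  -7.  ]), np.float64(-0.0))
```

Call:
servo_tool:
  targets:
    - [0, 0, -3, 0]
    - [0, 0, -7, 0]
    - [-4, 1, -9, 0]
    - [-9, 3, -9, 0]
    - [-14, 6, -9, 0]
    - [-19, 9, -9, 0]
    - [-22, 10.8, -9, 0]
    - [-22, 10.8, -9, 0]

```text
time: 25.45
tool_pos: [0.6287, -0.1871, 0.1175]
ee_rot: [-3.14, -0.001, 1.68]
wrist_force: [-0.2, -0.5, -1.8]
width: 0.0598
finger_force: 30.0
```

Call:
servo_tool:
  targets:
    - [0, 0, 2, 0]
    - [0, 0, 4, 0]
    - [0, 0, 6, 0]
    - [0, 0, 7.5, 0]
    - [0, 0, 7.5, 0]
    - [0, 0, 7.5, 0]
    - [0, 0, 7.5, 0]

```text
time: 26.32
tool_pos: [0.6291, -0.1852, 0.0461]
ee_rot: [3.139, 0.001, 1.682]
wrist_force: [-0.1, 0.4, -1.6]
width: 0.0593
finger_force: 30.0
```

Run:
```python
from h import *
o=get_obs();p=o["tool_pos"];print(p,np.degrees(o["ee_rot"]),o["width"],go(.6284,-.1849,.03,96.4))
```

```text
[ 0.62907941 -0.18521071  0.04613348] [1.79869336e+02 7.23313701e-02 9.63925462e+01] 0.05927283140270411 (array([ 0.04, -0.06,  1.61]), np.float64(-0.0))
```

Call:
servo_tool:
  targets:
    - [0, 0, 0.5, 0]
    - [0, -0.05, 1.0, 0]
    - [0, -0.05, 1.3, 0]
    - [0, -0.05, 1.5, 0]
    - [0, -0.05, 1.5, 0]
    - [0, -0.05, 1.5, 0]

```text
time: 27.08
tool_pos: [0.6276, -0.1849, 0.0301]
ee_rot: [-3.141, 0.0, 1.682]
wrist_force: [-1.6, 1.3, 1.6]
width: 0.0599
finger_force: 30.0
```

Call:
servo_tool:
  targets:
    - [0, 0, 0, 0]
    - [0, 0, 0, 0]
    - [0, 0, 0, 0]
    - [0, 0, -4, 0]
    - [0, 0, -8, 0]
    - [-5, -2, -14, 0]
    - [-8, -3.8, -20, 0]
    - [-8, -3.8, -22, 0]
  claw: 0

```text
time: 28.08
tool_pos: [0.5984, -0.2707, 0.2526]
ee_rot: [3.139, 0.002, 1.68]
wrist_force: [-0.5, -0.4, -0.1]
width: 0.0939
finger_force: 0.0
```

Call:
servo_tool:
  targets:
    - [0, 0, 0, 0]
    - [0, 0, 0, 0]
    - [0, 0, 0, 0]

```text
time: 28.45
tool_pos: [0.5984, -0.2676, 0.2468]
ee_rot: [-3.138, -0.003, 1.683]
wrist_force: [0.6, 0.8, -0.7]
width: 0.0943
finger_force: 0.0
```

Run:
```python
from h import *
m,i=look("w7",["green","blue"],(.01,.052),300)
print(go(.477,.366,.25,185.8))
```

```text
28.45 [ 0.59838973 -0.2675656   0.24681899] 96.44872608549788
green 18793 (313, 38, 101, 199) (0.01, array([ 629.3, -184. ]), array([216.4, 106.8]), -83.96) (0.052, array([ 625.2, -184.3]), array([193.8,  95.7]), -83.96)
blue 18682 (207, 38, 103, 199) (0.01, array([ 518.2, -196.5]), array([215.8, 107.2]), -83.56) (0.052, array([ 525.7, -195.5]), array([193.2,  96. ]), -83.56)
(array([64.33, -4.95, -0.3 ]), np.float64(-89.4))
```

Run:
```python
import cv2
i=cv2.imread("pics/w7.png")[30:245,300:425];cv2.imwrite("pics/w7c.png",cv2.resize(i,None,fx=2.7*2,fy=2.7,interpolation=cv2.INTER_CUBIC))
```

```text
(no output)
```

View pics/w7c.png

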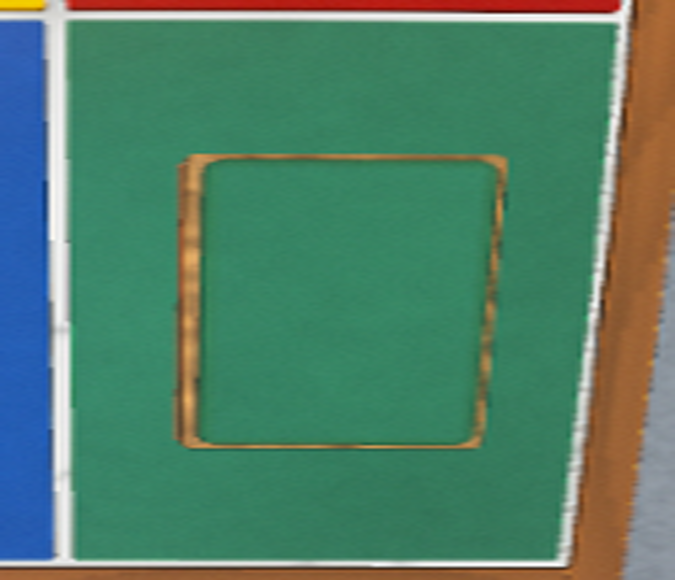

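Block sits on green with no white shadow showing around it; its cork edges run from (336,87) to (389,196) in the full picture. I'll check the centring and go on to the gauge.

Run:
```python
from h import *
m=np.load("w7.npy",allow_pickle=True).item()
q=np.array([(193,155),(507,155),(481,447),(186,447)])/[5.4,2.7]+[300,30]
print(rect(onz(m,q,.04)))
```

```text
(array([ 628.8, -184.5]), array([108.9,  58.5]), -83.58)
```

Call:
servo_tool:
  targets:
    - [6, -0.4, 0, -8]
    - [12, -0.9, 0, -18]
    - [18, -1.3, 0, -28]
    - [24, -1.8, 0, -38]
    - [30, -2.3, 0, -48]
    - [36, -2.8, 0, -58]
    - [42, -3.2, 0, -68]
    - [48, -3.7, 0, -78]

```text
time: 29.5
tool_pos: [0.5073, 0.2064, 0.2483]
ee_rot: [-3.141, -0.002, 3.05]
wrist_force: [0.6, -0.3, 0.3]
width: 0.094
finger_force: 0.0
```

Run:
```python
from h import *
print(go(.477,.35,.25,185.8),np.round(get_obs()["joint_positions"],2))
```

```text
(array([ 4.33, 14.02, -0.17]), np.float64(-11.0)) [ 0.28  0.08  1.32 -0.    1.74 -1.2 ]
```

Call:
servo_tool:
  targets:
    - [0.3, 5, 0, -6]
    - [0.6, 10.3, 0, -11]
    - [0.6, 10.3, 0, -11]
    - [0.6, 10.3, 0, -11]
    - [0.6, 10.3, 0, -11]

```text
time: 30.12
tool_pos: [0.5128, 0.3061, 0.2495]
ee_rot: [-3.141, -0.0, -3.049]
wrist_force: [0.3, 0.1, -0.5]
width: 0.0937
finger_force: 0.0
```

Run:
```python
from h import *
m,i=look("w8",["yellow"],(.024,.034),60)
```

```text
30.125 [0.51277762 0.30613014 0.24951562] -174.70816895318382
yellow 15383 (0, 124, 184, 98) (0.024, array([490.9,  34.3]), array([211.9, 103.8]), -83.6) (0.034, array([489.4,  41. ]), array([206.5, 101.1]), -83.6)
yellow 737 (432, 415, 42, 40) (0.024, array([825.3, 528.7]), array([81.1, 37.1]), -20.33) (0.034, array([815.2, 522.8]), array([79. , 36.2]), -20.33)
yellow 456 (522, 365, 23, 61) (0.024, array([743.4, 623.2]), array([108.4,  31.9]), 12.9) (0.034, array([735.4, 614.9]), array([105.7,  31.1]), 12.9)
yellow 334 (372, 95, 23, 18) (0.024, array([388.5, 356.4]), array([23.2, 17.1]), -84.14) (0.034, array([389.6, 354.9]), array([22.6, 16.7]), -84.14)
yellow 287 (375, 182, 21, 20) (0.024, array([480.5, 370.8]), array([22.3, 21.3]), 81.48) (0.034, array([479.2, 368.9]), array([21.7, 20.8]), 81.48)
yellow 269 (105, 367, 19, 59) (0.024, array([799.3,  32.7]), array([105.1,  25.1]), -3.07) (0.034, array([789.9,  39.5]), array([102.4,  24.5]), -3.07)
```

View pics/w8.png

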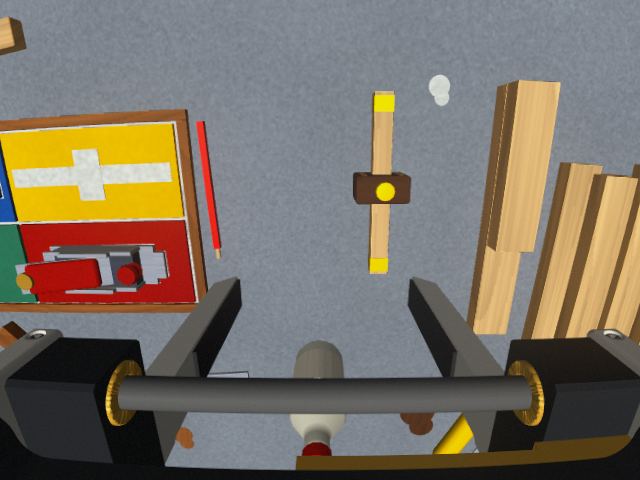

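Run:
```python
from h import *
i=cv2.imread("pics/w8.png");m=np.load("w8.npy",allow_pickle=True).item()
P=[]
for k in comps(i,"yellow",60):
    x,y,w,h=cv2.boundingRect(k)
    if 360<x<400 and y<280:
        z=.061 if 170<y<200 else .034
        r=rect(onz(m,k,z));print((x,y,w,h),z,r);
        if z==.034:P.append(r[0])
c=(P[0]+P[1])/2;d=P[0]-P[1];print(c,np.hypot(*d),np.degrees(np.arctan2(d[1],d[0])))
h=cv2.cvtColor(i,cv2.COLOR_BGR2HSV);k=cv2.inRange(h,(0,40,20),(25,255,95));k[:150]=0;k[230:]=0;k[:,:340]=0;k[:,420:]=0
print(rect(onz(m,np.argwhere(k)[:,::-1],.048)))
print(go(c[0]/1000,c[1]/1000,.022,185.8))
```

```text
(372, 95, 23, 18) 0.034 (array([389.6, 354.9]), array([22.6, 16.7]), -84.14)
(375, 182, 21, 20) 0.061 (array([475.8, 363.9]), array([20.2, 19.3]), 81.48)
(368, 254, 20, 18) 0.034 (array([562. , 372.2]), array([22.9, 20.9]), -84.82)
[475.8  363.55] 173.26583621706845 -174.26966444801272
(array([474.2, 362.2]), array([60. , 32.6]), -84.46)
(array([ 3.16,  6.06, 22.78]), np.float64(-0.5))
```

Gauge stock is at (382,188), with its ends at (384,103) and (378,265). The glue bottle at (318,400) is well clear.

Call:
servo_tool:
  targets:
    - [1.5, 3, 4, -0.5]
    - [3.2, 6.1, 9, -0.5]
    - [3.2, 6.1, 14, -0.5]
    - [3.2, 6.1, 18, -0.5]
    - [3.2, 6.1, 21, -0.5]
    - [3.2, 6.1, 22.5, -0.5]
    - [3.2, 6.1, 22.5, -0.5]
    - [3.2, 6.1, 22.5, -0.5]

```text
time: 31.18
tool_pos: [0.4764, 0.3654, 0.0266]
ee_rot: [3.14, 0.003, -3.039]
wrist_force: [0.2, 0.3, 0.1]
width: 0.0944
finger_force: 0.0
```

Call:
servo_tool:
  targets:
    - [0, 0, 0, 0]
    - [0, 0, 0, 0]
    - [0, 0, 0, 0]
    - [0, 0, 0, 0]
    - [0, 0, 0, 0]
    - [0, 0, 0, 0]
  claw: 255

```text
time: 31.92
tool_pos: [0.4752, 0.365, 0.0248]
ee_rot: [-3.141, 0.0, -3.039]
wrist_force: [-0.0, -0.4, 1.3]
width: 0.0578
finger_force: 30.0
```

Run:
```python
from h import *
o=get_obs();p=o["tool_pos"];print(p,np.degrees(o["ee_rot"]),go(p[0],p[1],.12,185.7),go(.493,.0240,.12,96.4))
```

```text
[0.47519237 0.36502531 0.02483897] [-1.79992044e+02  7.84491945e-03 -1.74103954e+02] (array([ 0.  ,  0.  , -9.52]), np.float64(0.2)) (array([  1.73, -34.11,  -9.52]), np.float64(89.5))
```

Call:
servo_tool:
  targets:
    - [0, 0, -4, 0]
    - [0, 0, -9, 0]
    - [0.3, -4, -9, 10]
    - [0.6, -9, -9, 20]
    - [0.9, -15, -9, 30]
    - [1.2, -20, -9, 40]
    - [1.4, -25, -9, 50]
    - [1.6, -29, -9, 60]

```text
time: 32.92
tool_pos: [0.4885, 0.0731, 0.1142]
ee_rot: [-3.141, -0.0, 2.191]
wrist_force: [-0.1, -0.1, -1.9]
width: 0.0575
finger_force: 30.0
```

Run:
```python
from h import *
o=get_obs();p=o["tool_pos"];print(p,np.degrees(o["ee_rot"]),go(.493,.0246,.115,96.4))
```

```text
[0.48852557 0.07308439 0.11422306] [-1.79962920e+02 -1.53509481e-02  1.25510199e+02] (array([-4.21, -2.45, -0.08]), np.float64(29.1))
```

Call:
servo_tool:
  targets:
    - [-1.5, -0.8, 0, 10]
    - [-3, -1.6, 0, 20]
    - [-4.2, -2.4, 1, 29.2]
    - [-4.2, -2.4, 3, 29.2]
    - [-4.2, -2.4, 5, 29.2]
    - [-4.2, -2.4, 6.5, 29.2]
    - [-4.2, -2.4, 6.5, 29.2]
    - [-4.2, -2.4, 6.5, 29.2]

```text
time: 33.92
tool_pos: [0.4947, 0.0269, 0.0503]
ee_rot: [3.141, 0.0, 1.688]
wrist_force: [-0.8, 0.5, -1.1]
width: 0.0581
finger_force: 30.0
```

Call:
servo_tool:
  targets:
    - [0, 0, 0, 0]
    - [0, 0, 0, 0]

```text
time: 34.17
tool_pos: [0.4947, 0.0268, 0.0505]
ee_rot: [3.14, 0.0, 1.688]
wrist_force: [0.3, -0.1, -2.2]
width: 0.0578
finger_force: 30.0
```

Run:
```python
from h import *
o=get_obs();p=o["tool_pos"];print(p,np.degrees(o["ee_rot"]),go(.493,.0246,.0348,96.4))
```

```text
[0.49471489 0.02684167 0.0504953 ] [1.79915119e+02 2.16936411e-02 9.66986283e+01] (array([-0.2 , -0.2 ,  1.57]), np.float64(0.3))
```

Call:
servo_tool:
  targets:
    - [-0.1, -0.1, 0.5, 0.3]
    - [-0.2, -0.15, 1.0, 0.3]
    - [-0.2, -0.15, 1.3, 0.3]
    - [-0.2, -0.15, 1.55, 0.3]
    - [-0.2, -0.15, 1.55, 0.3]
    - [-0.2, -0.15, 1.55, 0.3]
    - [-0.2, -0.15, 1.55, 0.3]

```text
time: 35.05
tool_pos: [0.4928, 0.0246, 0.0348]
ee_rot: [-3.141, 0.0, 1.682]
wrist_force: [-3.8, -0.6, 4.7]
width: 0.058
finger_force: 30.0
```

Call:
servo_tool:
  targets:
    - [0, 0, 0, 0]
    - [0, 0, 0, 0]
    - [0, 0, 0, 0]
    - [0, 0, -3, 0]
    - [0, 0, -6, 0]
    - [0, 0, -10, 0]
    - [-5, 3, -15, 0]
    - [-9, 6, -21, 0]
  claw: 0

```text
time: 36.05
tool_pos: [0.5497, -0.0442, 0.2227]
ee_rot: [-3.141, -0.0, 1.683]
wrist_force: [0.7, -0.4, 0.3]
width: 0.0941
finger_force: 0.0
```

Call:
servo_tool:
  targets:
    - [0, 0, 0, 0]
    - [0, 0, 0, 0]
    - [0, 0, 0, 0]

```text
time: 36.42
tool_pos: [0.548, -0.0426, 0.2197]
ee_rot: [-3.138, -0.001, 1.683]
wrist_force: [0.8, -0.8, 0.2]
width: 0.0939
finger_force: 0.0
```

Run:
```python
from h import *
m,i=look("w9",["yellow","red"],(.01,.044,.071),60)
```

```text
36.425 [ 0.54802072 -0.04260587  0.2197153 ] 96.45018169663022
yellow 21382 (223, 37, 110, 213) (0.01, array([493.4,  23.6]), array([216.7, 107.4]), -83.61) (0.044, array([497.6,  25. ]), array([197.1,  97.7]), -83.61) (0.071, array([500.9,  26. ]), array([181.5,  89.9]), -83.61)
yellow 497 (522, 368, 23, 58) (0.01, array([ 855.4, -255.6]), array([98.1, 30.5]), -76.07) (0.044, array([ 826.7, -229. ]), array([89.2, 27.7]), -76.07) (0.071, array([ 803.9, -207.8]), array([82.1, 25.5]), -76.07)
yellow 313 (383, 211, 21, 21) (0.01, array([623. , -38.2]), array([22.8, 22.1]), -80.95) (0.044, array([615.4, -31.2]), array([20.7, 20.1]), -80.95) (0.071, array([609.4, -25.7]), array([19.1, 18.5]), -80.95)
yellow 297 (105, 368, 21, 58) (0.01, array([ 291.3, -320. ]), array([98.6, 26.4]), -89.58) (0.044, array([ 313.8, -287.5]), array([89.7, 24. ]), -89.58) (0.071, array([ 331.6, -261.7]), array([82.6, 22.1]), -89.58)
yellow 222 (275, 332, 9, 32) (0.01, array([ 510.3, -212.1]), array([44.7,  9.9]), -85.73) (0.044, array([ 512.9, -189.4]), array([40.6,  9. ]), -85.73) (0.071, array([ 515. , -171.3]), array([37.4,  8.3]), -85.73)
yellow 115 (509, 361, 16, 15) (0.01, array([ 818.4, -210.7]), array([23.5, 20.3]), -1.43) (0.044, array([ 793.1, -188.1]), array([21.3, 18.5]), -1.43) (0.071, array([ 773. , -170.1]), array([19.6, 17. ]), -1.43)
red 21385 (335, 37, 111, 213) (0.01, array([604.4,  36.1]), array([216.5, 107.5]), -83.62) (0.044, array([598.5,  36.3]), array([196.8,  97.7]), -83.62) (0.071, array([593.8,  36.5]), array([181.2,  90. ]), -83.62)
red 1047 (220, 0, 155, 12) (0.01, array([497.3, 164.9]), array([148.4,   9.7]), 8.29) (0.044, array([501.1, 153.4]), array([134.9,   8.8]), 8.29) (0.071, array([504.2, 144.3]), array([124.2,   8.1]), 8.29)
```

View pics/w9.png

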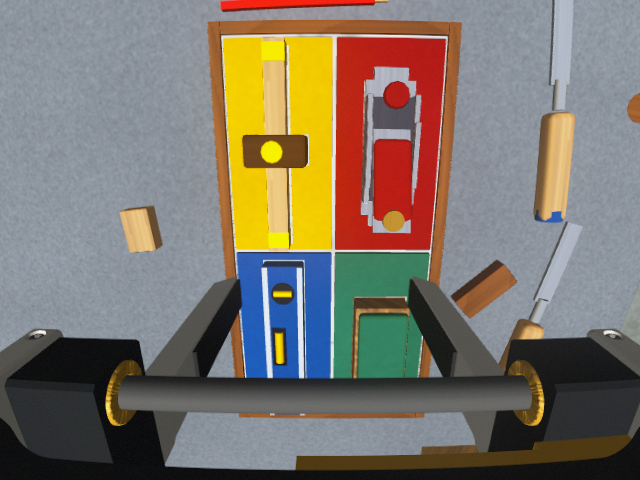

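All four tools are on their own panels; the gauge stock is at (275,151) and its beam runs from (273,40) to (279,247). A last check of the gauge's centring and the scene.

Run:
```python
from h import *
i=cv2.imread("pics/w9.png");m=np.load("w9.npy",allow_pickle=True).item()
h=cv2.cvtColor(i,cv2.COLOR_BGR2HSV);k=cv2.inRange(h,(0,40,20),(22,255,110));k[:125]=0;k[180:]=0;k[:,:235]=0;k[:,315:]=0
print("stock",rect(onz(m,np.argwhere(k)[:,::-1],.058)))
y=cv2.inRange(h,*R["yellow"][0]);y[:138]=0;y[166:]=0;y[:,:255]=0;y[:,285:]=0
print("screw",rect(onz(m,np.argwhere(y)[:,::-1],.071)))
print("beam ends",[np.round(onz(m,[p],.044)[0,:2]*1000,1) for p in((272.5,60),(278.5,232))], [np.round(onz(m,[p],.044)[0,:2]*1000,1) for p in((273,39),(279,248))])
t=snapshot("top");cv2.imwrite("pics/top9.png",t);mt=camera_model("top")
for k in comps(t,"red",120)[:5]:print(cv2.boundingRect(k))
```

```text
stock (array([494.9,  24. ]), array([58.4, 28.5]), 6.1)
screw (array([493.6,  23.8]), array([20. , 19.3]), 49.88)
beam ends [array([484.2, 103.3]), array([502.5, -55.5])] [array([483.2, 120.9]), array([504.3, -72.3])]
(290, 214, 101, 60)
(182, 162, 17, 17)
(274, 260, 14, 72)
```

Run:
```python
import cv2
i=cv2.imread("pics/top9.png");cv2.imwrite("pics/top9c.png",cv2.resize(i[150:350,160:530],None,fx=2.1,fy=2.1,interpolation=cv2.INTER_CUBIC))
```

```text
(no output)
```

View pics/top9c.png

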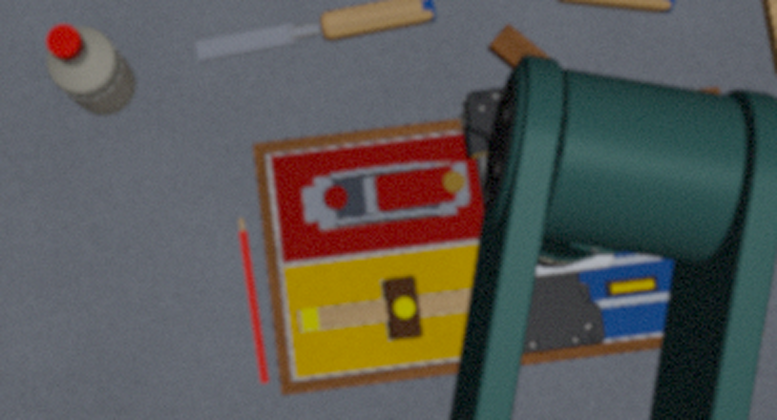

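Gauge is centred on yellow to about 1 mm and the bottle stands where it was at (90,70). The robot touches nothing, so I'm handing in.

```bash
python3 -c "
from bench import *
print(close_job())"
```

```text
the job is handed in; nothing more can be done
None
```

The job is handed in: in the last pictures the plane, block, level and gauge each lie flat and square on their own colour's panel, centred to within about 1 mm (the plane about 3 mm at worst), and the glue bottle is still standing; no verdict was returned.

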